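# Loosen the gas outlet cap of unknown thread

### The job

Two identical gas outlet blocks on the optical table are closed with winged caps, one with a right-hand and one with a left-hand thread, and nothing shows which is which. On the block nearer the blue-lidded swab jar, feel which way the cap gives and loosen it by about a quarter turn. Leave the other cap tight and the jar standing where it is.

Things in the scene. Friction and masses are not known exactly. Their poses are not given: they have to be found in the camera images.
- cap_a_grip (a point): Centre of cap a's grip bar, on its vertical turning axis, 72 mm above the table. Bar: steel, 52 mm long (x), 12 mm thick (y), upright, 54 to 86 mm up; axes turn with the cap. Below it a 40 mm knurled disc (top 54 mm up) on a 46 mm square block on a fixed foot 60 x 92 x 8 mm, brass stub in front. Both caps look alike.
- cap_b_grip (a point): Centre of cap b's grip bar, on its vertical turning axis, 72 mm above the table. Bar: steel, 52 mm long (x), 12 mm thick (y), upright, 54 to 86 mm up; axes turn with the cap. Below it a 40 mm knurled disc (top 54 mm up) on a 46 mm square block on a fixed foot 60 x 92 x 8 mm, brass stub in front. Both caps look alike.
- cap_a (a joint): Turn of cap a from tight, rad: 0 is tight (the start, a hard stop); it grows as the cap loosens, whichever way that is, to a stop at 1.9. One cap loosens counter-clockwise seen from above, the other clockwise; nothing visible shows which. Loosening takes about 0.12 N m all the way; the cap stays where it is left.
- cap_b (a joint): Turn of cap b from tight, rad: 0 is tight (the start, a hard stop); it grows as the cap loosens, whichever way that is, to a stop at 1.9. One cap loosens counter-clockwise seen from above, the other clockwise; nothing visible shows which. Loosening takes about 0.12 N m all the way; the cap stays where it is left.
- jar_mid (a point): Middle, half-way up (35 mm above the table), of the loose swab jar: a clear round jar with a blue lid, 54 mm across and 70 mm high, standing upright 0.11 to 0.23 m from the axis of the cap to be loosened and more than 0.35 m from the other.
Mind the look-alikes: they are no part of the job. What is meant by the part that bears jar_mid is not turquoise, and is the larger of those in its own colour.

How it is judged (in metres and radians):
At the end, for the whole second after the job is handed in: The cap nearer the swab jar is loosened by at least 1.0 rad (57 degrees) from tight and at rest, the other cap is within 0.17 rad of tight, and the jar stands upright within 20 mm of where it was (((horizontal distance between cap_a_grip and jar_mid below 0.3 m and value of joint cap_a above 1 rad and velocity of joint cap_a between -0.05 and 0.05 rad/s and not (value of joint cap_b above 0.17 rad)) or (horizontal distance between cap_b_grip and jar_mid below 0.3 m and value of joint cap_b above 1 rad and velocity of joint cap_b between -0.05 and 0.05 rad/s and not (value of joint cap_a above 0.17 rad))) and angle between jar_mid's own z axis and vertical below 0.17 rad and distance of jar_mid from where it was at the start of the episode below 0.02 m); the robot touches nothing.
It fails at once if the cap farther from the jar is loosened by more than 0.17 rad ((horizontal distance between cap_a_grip and jar_mid below 0.3 m and value of joint cap_b above 0.17 rad) or (horizontal distance between cap_b_grip and jar_mid below 0.3 m and value of joint cap_a above 0.17 rad)).
It fails at once if the swab jar is pushed more than 20 mm or tipped (distance of jar_mid from where it was at the start of the episode above 0.02 m or angle between jar_mid's own z axis and vertical above 0.17 rad).
It also fails if it takes over 35 s, if anything falls off the work surface, if the arm or the gripper's body presses on something with over 40 N, if the wrist force passes 120 N, or if a joint passes its speed limit or range.

### The arm

A 7-joint arm with a two-finger parallel gripper is mounted at the origin on a cart in front of the work surface, level with it; the furniture and walls round the work are solid. World frame = base frame: x ahead of the robot, y to its left, z up, the work surface at z = 0. Lengths are in mm, angles in rad, forces in N, time in s.
With the tool pointing down it reaches from about 400 to 900 mm from the base axis. Payload 5.5 kg.
Tool frame: the origin (TCP) lies at the very end of the fingers, on their centre line; the grasp point (between the pads) lies 19 mm behind it; z points along the fingers, y is the direction in which the jaws open and shut (so a half turn about z gives the same grasp; the last joint's range is limited). The gripper opens to 92 mm and grips with 3 to 60 N. Pads are 19 mm wide; open, the fingers measure 130 mm over their backs; the gripper's body (75 mm by 190 mm) begins 47 mm behind the grasp point.
Start: joints at [1.517, 0.501, -0.427, 1.55, 0.221, 1.138, -0.21], TCP at [202.526, -617.643, 226.729] pointing down, gripper open.
Joint ranges: [-2.88, 2.88], [-0.31, 2.03], [-1.54, 1.56], [0.2, 2.42], [-1.41, 4.55], [0.19, 2.02], [-2.57, 2.57]. Speed limits (rad/s): [2.57, 2.57, 3.14, 3.14, 3.14, 3.14, 3.14].

### API

Orientations are given as a rotation vector (axis times angle).
In Python, from rig import telemetry, eyes, job gives the robot as it stands.
- The arm moves only by the shell command python3 -m handwheel 'ROWS' [OPENING]. ROWS is JSON, a list of rows, each a list of 2 entries, a list of its own where there are three numbers: the shift along the tool's x, y, z in m, then the turn, a rotation vector about the tool's x, y, z in rad. A call has 1 to 10 rows; each row is the pose to reach, as a shift and turn from the pose commanded when the call began, along the tool's axes at that moment; what a row does not reach only later rows make up. A row lasts 1/8 s, in which the tool goes at most 62.5 mm and 10.7 degrees, less where a joint would pass 70% of its speed; a pose out of reach is approached as far as the arm can. A call with a gripper value outside its range is refused whole. OPENING is the finger opening in m, from 0 to 0.0918, set as the call begins (- or left out, the last holds). The fingers move at their own pace and stop on an object; the grip force is fixed at half the most. Time passes only in rows, so rows that repeat a pose let the fingers close. It gives the time, the measured TCP pose, the force and the opening at its end, in the units of the state.
- telemetry.get_obs(): the state, without advancing time (a new reading comes with each control period).
- eyes.get_image(name): name is "scene" or "top"; returns a dict with "image" (420x560x3 uint8, red, green, blue), "range_z" (420x560 float32, mm along the optical axis (not along the pixel's ray), 0 where there is no reading), "mtx" (3x3 intrinsics, pixels), "cam_to_world" (4x4, takes a point from camera to world coordinates). Camera axes: x right, y down, z forward; pixel columns grow to the right and rows downward; lengths in mm; the calibration is good to about 2 mm. A picture is of the moment at which its call begins.
- job.sign_off(): hands the job in, once; it reports no verdict.
The state is a dict: "time": time; "joint_positions": joint angles; "joint_velocities": joint speeds; "joint_torque": joint torques, N m; "tool_pos": TCP position; "ee_rot": TCP orientation; "wrist_force": force on the tool from outside, world axes, zero at the start; "moment": the same for the moment, N m; "finger_gap": finger opening in mm.
Only numpy, scipy, OpenCV 4.12 (cv2) and the standard library are available. Lean on these libraries where they do the work, as an engineer would, in place of code of your own. Each camera call takes 0.05 s, during which the arm holds its last target.

## Working session

There is one attempt and no reset: what is moved stays moved. The work goes in short steps, Python scripts to look and compute and a shell command to move; the robot and the scene stay as the last step left them, time stands still between calls to the robot, and variables do not carry over. Pictures are saved under pics/ and viewed, and the job is handed in when it is done.

```bash
ls; mkdir -p pics; python3 - <<'E'
from rig import telemetry, eyes
import cv2,numpy as np
print(telemetry.get_obs())
for n in("scene","top"):
    d=eyes.get_image(n); cv2.imwrite(f"pics/{n}0.png",d["image"][...,::-1]); np.savez(f"{n}0.npz",**d)
    print(n,d["mtx"],d["cam_to_world"])
E
```

```text
pics
{'time': 0.0, 'joint_positions': array([ 1.51720775,  0.50185879, -0.42678586,  1.55148285,  0.22076468,
        1.1382898 , -0.21027697]), 'joint_velocities': array([-0.0011699 ,  0.0012185 , -0.00059337, -0.00095868, -0.00048861,
       -0.00097987, -0.00039262]), 'joint_torque': array([ 4.95628701e-04, -5.66588402e+01, -5.81613064e+00, -2.79110366e+01,
       -6.86564553e-02,  3.07632540e-02,  2.25071822e-04]), 'tool_pos': array([ 202.22844163, -616.98141742,  225.65734821]), 'ee_rot': array([-3.10029694e+00, -4.95320910e-01,  3.42904264e-04]), 'wrist_force': array([-0.41657956,  0.44538749,  0.12603829]), 'moment': array([-0.05001265, -0.01406547, -0.01864336]), 'finger_gap': 91.82301355784381}
scene [[499.75607509   0.         274.52543946]
 [  0.         499.75607509 211.46027038]
 [  0.           0.           1.        ]] [[-8.29835349e-01 -3.44642436e-01  4.38856338e-01 -9.76741033e+01]
 [-5.57673770e-01  5.39453465e-01 -6.30864426e-01  8.11026718e+02]
 [-1.93199197e-02 -7.68252270e-01 -6.39855601e-01  8.89683233e+02]
 [ 0.00000000e+00  0.00000000e+00  0.00000000e+00  1.00000000e+00]]
top [[504.77794855   0.         279.78344021]
 [  0.         504.77794855 211.81139475]
 [  0.           0.           1.        ]] [[-5.02425329e-03 -9.97990724e-01  6.31606781e-02  4.03107614e+02]
 [-9.99721147e-01  3.55551491e-03 -2.33449262e-02  1.15565409e+01]
 [ 2.30734511e-02 -6.32603565e-02 -9.97730296e-01  1.15526383e+03]
 [ 0.00000000e+00  0.00000000e+00  0.00000000e+00  1.00000000e+00]]
```

View pics/scene0.png

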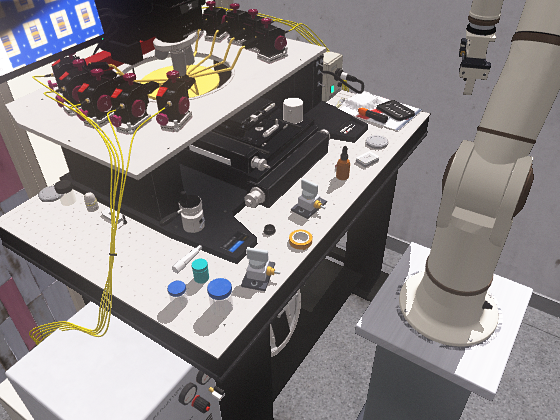

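View pics/top0.png

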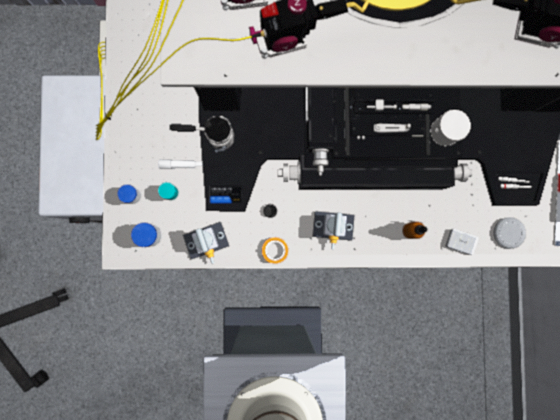

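The top view shows the large blue lid at (144,235), which is my choice. The look-alikes are a smaller blue lid at (127,194) and a turquoise one at (168,191). The outlet blocks are at (207,240) and (333,225), and the left one is nearer the jar. Next I'll crop and measure.

```bash
cat > h.py <<'E'
import numpy as np,cv2
def pts(d):
    z=d["range_z"].astype(float);K=d["mtx"];T=d["cam_to_world"]
    v,u=np.mgrid[:z.shape[0],:z.shape[1]]
    p=np.stack([(u-K[0,2])/K[0,0]*z,(v-K[1,2])/K[1,1]*z,z],-1)@T[:3,:3].T+T[:3,3]
    p[z==0]=np.nan; return p
def plane(d,u,v,h):
    K=d["mtx"];T=d["cam_to_world"]
    r=T[:3,:3]@np.array([(u-K[0,2])/K[0,0],(v-K[1,2])/K[1,1],1]);t=T[:3,3]
    return t+r*(h-t[2])/r[2]
E
python3 - <<'E'
import numpy as np,cv2
from h import *
t=dict(np.load("top0.npz"));s=dict(np.load("scene0.npz"))
a=cv2.resize(t["image"][170:280,100:240],None,fx=4,fy=4,interpolation=2)
b=cv2.resize(s["image"][220:320,150:300],None,fx=4,fy=4,interpolation=2)
a=a[:400];c=np.vstack([a[:280],]) 
cv2.imwrite("pics/ct.png",cv2.resize(t["image"][170:280,100:240],None,fx=5,fy=5,interpolation=2)[...,::-1]);cv2.imwrite("pics/cs.png",b[...,::-1])
for n,d in(("top",t),("scene",s)):
    P=pts(d)
    hsv=cv2.cvtColor(d["image"],cv2.COLOR_RGB2HSV)
    m=cv2.inRange(hsv,(105,120,80),(125,255,255))
    k,l,st,c=cv2.connectedComponentsWithStats(m)
    for i in range(1,k):
        if st[i,4]>60:
            q=P[l==i]; print(n,"blue",c[i].round(),st[i,4],np.nanmedian(q,0).round(),np.nanmax(q[:,2]).round(),plane(d,*c[i],70).round())
    for nm,(x0,y0,x1,y1) in ({"near":(180,215,235,265),"far":(305,200,362,250)} if n=="top" else {"near":(235,240,285,295),"far":(290,175,330,220)}).items():
        Q=P[y0:y1,x0:x1]; mk=((Q[...,2]>76)&(Q[...,2]<95)).astype(np.uint8)
        k,l,st,cc=cv2.connectedComponentsWithStats(mk)
        if k<2: print(nm,"none");continue
        i=1+np.argmax(st[1:,4]); q=Q[l==i]
        r=cv2.minAreaRect(q[:,:2].astype(np.float32)); w=np.linalg.eigh(np.cov(q[:,:2].T))
        print(n,nm,len(q),r,q.mean(0).round(1),np.percentile(q[:,2],[5,50,95]),"ang",np.degrees(np.arctan2(*w[1][::-1,1])), (cc[i]+[x0,y0]).round(1))
E
```

```text
top blue [127. 193.] 266 [515. 319.  52.] 60.0 [512. 314.  70.]
top blue [220. 200.] 169 [502. 119.  22.] 27.0 [499. 115.  70.]
top blue [144. 234.] 483 [425. 277.  69.] 75.0 [424. 277.  70.]
top near 142 ((413.0156555175781, 153.89633178710938), (51.947715759277344, 11.952388763427734), 18.990774154663086) [412.9 153.3  84. ] [79.95394432 84.19548941 87.86537984] ang -160.3216772171917 [201.  239.5]
top far 141 ((445.628173828125, -136.6955108642578), (12.532575607299805, 49.9791259765625), 84.41691589355469) [ 445.1 -136.1   84.2] [79.09180404 84.50020635 87.9396182 ] ang 173.79721660069285 [337.4 223.7]
scene blue [54. 31.] 2390 [1028.  111.  453.] 538.0 [2057. -535.   70.]
scene blue [236. 246.] 73 [504. 121.  24.] 27.0 [472. 158.  70.]
scene blue [219. 287.] 333 [424. 280.  70.] 75.0 [424. 280.  70.]
scene blue [176. 287.] 185 [515. 321.  53.] 58.0 [502. 332.  70.]
scene near 128 ((411.4062194824219, 155.71029663085938), (50.933475494384766, 13.986000061035156), 17.888389587402344) [410.7 156.9  83.1] [77.4166907  83.72698873 87.38852513] ang -161.2347949500617 [256.5 251.2]
scene far 84 ((444.9759216308594, -134.28343200683594), (15.782612800598145, 51.91640090942383), 87.18412017822266) [ 442.3 -132.8   83.1] [77.52953713 83.60419567 86.91721809] ang 175.06423317011794 [309.3 183.5]
```

```bash
python3 -m handwheel --help 2>&1 | head -20
```

```text
invalid input: not JSON, or not a number
```

The choice is confirmed by measurement: the jar's lid centre is at (424,278), 70 mm high. The near cap's bar is at (412,154) with its long axis at about 18.7°. The far cap is at (445,-136). I'll check the crop and the obstacle heights along the way.

View pics/ct.png

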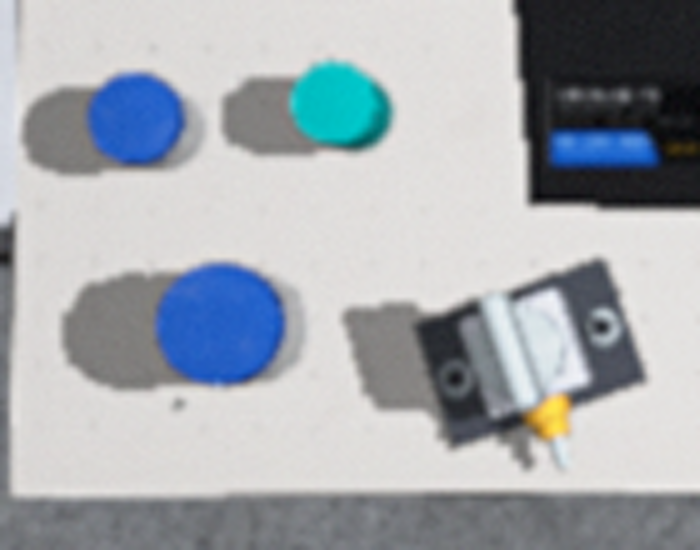

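```bash
python3 - <<'E'
import numpy as np
from h import *
for f in("top0","scene0"):
    P=pts(dict(np.load(f+".npz"))).reshape(-1,3)
    for x0 in range(300,800,50):
        print(f,x0,[int(np.nan_to_num(np.nanmax(np.r_[-1,P[(P[:,0]>=x0)&(P[:,0]<x0+50)&(P[:,1]>=y)&(P[:,1]<y+100),2]]))) for y in range(-800,400,100)])
from rig import telemetry
from scipy.spatial.transform import Rotation as R
print(R.from_rotvec(telemetry.get_obs()["ee_rot"]).as_matrix().round(4))
E
```

```text
top0 300 [-1, -1, 2, 3, -1, 1, 5, 2, -1, 0, 2, 0]
top0 350 [-1, 9, 16, 20, 17, 6, 29, 20, 22, 88, 71, 6]
top0 400 [-1, 11, 19, 22, 110, 60, 89, 19, 19, 90, 75, 71]
top0 450 [-1, 23, 27, 7, 52, 7, 90, 15, 28, 27, 70, 57]
top0 500 [-1, 26, 28, 67, 84, 85, 85, 122, 26, 27, 54, 59]
top0 550 [-1, 27, 29, 70, 124, 118, 147, 147, 27, 27, 28, 5]
top0 600 [-1, 28, 29, 28, 179, 155, 152, 153, 109, 148, 107, 5]
top0 650 [-1, 28, 28, 29, 188, 189, 189, 151, 107, 147, 188, 162]
top0 700 [-1, 126, 226, 226, 226, 226, 227, 300, 282, 275, 266, 177]
top0 750 [-1, -1, 301, 330, 228, 228, 227, 357, 325, 298, 285, 5]
scene0 300 [4, 6, 3, 1, 1, 4, 4, 2, 3, 4, 3, 4]
scene0 350 [17, 6, 13, 21, 19, 5, 25, 19, 19, 90, 72, 6]
scene0 400 [21, 9, 16, 19, 107, 84, 89, 18, 19, 88, 74, 72]
scene0 450 [18, 34, 26, 23, 41, 4, 87, 14, 25, 27, 67, 56]
scene0 500 [34, 35, 25, 65, 84, 83, 83, 122, 27, 27, 54, 58]
scene0 550 [90, 34, 28, 69, 123, 116, 147, 145, 26, 26, 26, 6]
scene0 600 [102, 121, 27, 25, 176, 157, 150, 150, 107, 147, 108, 5]
scene0 650 [160, 212, 210, 218, 222, 213, 224, 223, 211, 222, 196, 167]
scene0 700 [163, 224, 225, 225, 225, 226, 225, 296, 292, 276, 264, 182]
scene0 750 [239, 296, 326, 329, 224, 226, 225, 358, 326, 299, 285, 5]
[[ 9.502e-01  3.115e-01 -5.000e-04]
 [ 3.115e-01 -9.502e-01  1.700e-03]
 [ 1.000e-04 -1.700e-03 -1.000e+00]]
```

```bash
python3 -m handwheel '[[[0.041,-0.034,0],[0,0,0]],[[0.082,-0.068,0],[0,0,0]],[[0.123,-0.102,0],[0,0,0]],[[0.164,-0.137,0],[0,0,0]],[[0.205,-0.171,0],[0,0,0]],[[0.246,-0.205,0],[0,0,0]],[[0.287,-0.240,0],[0,0,0]],[[0.287,-0.240,0],[0,0,0]]]' 0.045; python3 -c "
from rig import telemetry as t
o=t.get_obs();print(o['joint_positions'].round(2),o['tool_pos'],o['ee_rot'],o['time'])"
```

```text
time: 1.1
tool_pos: [403.0, -295.4, 226.9]
ee_rot: [-3.099, -0.509, -0.002]
wrist_force: [-0.3, -1.1, 0.1]
finger_gap: 45.0
[ 1.11  0.25 -0.61  1.92  0.17  1.03 -0.82] [ 403.02984396 -295.35712175  226.90216192] [-3.09899691e+00 -5.08874101e-01 -1.79129181e-03] 1.1
```

```bash
python3 -m handwheel '[[[0.026,-0.043,0],[0,0,0]],[[0.052,-0.086,0],[0,0,0]],[[0.078,-0.130,0],[0,0,0]],[[0.104,-0.173,0],[0,0,0]],[[0.130,-0.216,0],[0,0,0]],[[0.156,-0.259,0],[0,0,0]],[[0.156,-0.259,0],[0,0,0]]]' ; python3 -c "
from rig import telemetry as t
o=t.get_obs();print(o['joint_positions'].round(2),o['tool_pos'],o['ee_rot'],o['time'])"
```

```text
time: 1.98
tool_pos: [468.5, -1.8, 227.0]
ee_rot: [-3.099, -0.506, -0.002]
wrist_force: [-0.5, -0.5, 0.4]
finger_gap: 45.0
[ 0.68  0.22 -0.81  1.98  0.19  1.02 -1.47] [468.51609164  -1.75479901 226.95800103] [-3.09917825e+00 -5.05613814e-01 -1.69572219e-03] 1.975
```

```bash
python3 -m handwheel '[[[0,-0.04,0],[0,0,-0.18]],[[0,-0.08,0],[0,0,-0.36]],[[-0.003,-0.12,0],[0,0,-0.54]],[[-0.005,-0.15,0],[0,0,-0.72]],[[-0.005,-0.166,0],[0,0,-0.90]],[[-0.005,-0.166,0],[0,0,-1.08]],[[-0.005,-0.166,0],[0,0,-1.26]],[[-0.005,-0.166,0],[0,0,-1.44]],[[-0.005,-0.166,0],[0,0,-1.62]],[[-0.005,-0.166,0],[0,0,-1.8]]]' ; python3 -c "
from rig import telemetry as t
from scipy.spatial.transform import Rotation as R
o=t.get_obs();print(o['joint_positions'].round(2),o['tool_pos'],R.from_rotvec(o['ee_rot']).as_matrix().round(3),o['time'])"
```

```text
time: 3.22
tool_pos: [411.9, 148.6, 226.4]
ee_rot: [1.536, 2.741, -0.002]
wrist_force: [0.7, 0.0, -0.9]
finger_gap: 44.9
[ 0.71  0.28 -1.26  2.04  0.31  1.04 -0.15] [411.94203598 148.63062221 226.36466641] [[-0.522  0.853 -0.001]
 [ 0.853  0.522 -0.001]
 [-0.001 -0.001 -1.   ]] 3.225
```

```bash
python3 -m handwheel '[[[0,0,0],[0,0,-0.18]],[[0,0,0],[0,0,-0.36]],[[0,0,0],[0,0,-0.54]],[[0,0,0],[0,0,-0.72]],[[0,0,0],[0,0,-0.90]],[[0,0,0],[0,0,-1.08]],[[0,0,0],[0,0,-1.26]],[[0,0,0],[0,0,-1.345]],[[0,0,0],[0,0,-1.345]],[[0,0,0],[0,0,-1.345]]]' ; python3 -c "
from rig import telemetry as t
from scipy.spatial.transform import Rotation as R
o=t.get_obs();print(o['joint_positions'].round(2),o['tool_pos'],R.from_rotvec(o['ee_rot']).as_matrix().round(3),o['time'])"
```

```text
time: 4.47
tool_pos: [411.7, 149.7, 226.5]
ee_rot: [0.496, -3.102, 0.001]
wrist_force: [-0.9, -0.6, -0.9]
finger_gap: 45.3
[ 0.82  0.47 -1.5   2.04  0.53  1.13  0.97] [411.7323366  149.73381716 226.4632154 ] [[-0.95  -0.312 -0.   ]
 [-0.312  0.95  -0.001]
 [ 0.001 -0.    -1.   ]] 4.475
```

```bash
python3 -m handwheel '[[[-0.002,0.004,0.03],[0,0,-0.01]],[[-0.002,0.004,0.06],[0,0,-0.01]],[[-0.002,0.004,0.09],[0,0,-0.01]],[[-0.002,0.004,0.11],[0,0,-0.01]],[[-0.002,0.004,0.12],[0,0,-0.01]],[[-0.002,0.004,0.12],[0,0,-0.01]]]' ; python3 - <<'E'
from rig import telemetry as t, eyes
import cv2,numpy as np
o=t.get_obs();print(o['joint_positions'].round(2),o['tool_pos'],o['moment'],o['time'])
a=eyes.get_image("top")["image"][180:290,130:270];b=eyes.get_image("scene")["image"][190:300,180:320]
cv2.imwrite("pics/d1.png",cv2.resize(np.hstack([a,b]),None,fx=2.85,fy=2.85,interpolation=2)[...,::-1])
E
```

```text
time: 5.22
tool_pos: [412.0, 155.1, 106.6]
ee_rot: [0.516, -3.098, 0.0]
wrist_force: [-0.1, 1.1, 1.2]
finger_gap: 45.1
[ 0.57  0.61 -1.23  2.14  0.74  0.92  0.81] [412.02675877 155.05952299 106.56848843] [ 0.11195581 -0.144608    0.01992098] 5.225
```

View pics/d1.png

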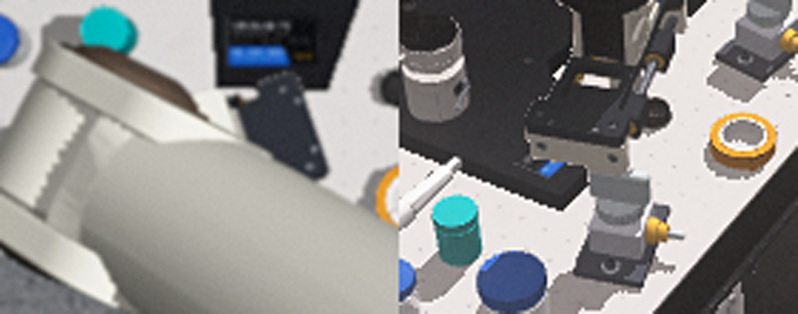

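```bash
python3 - <<'E'
from rig import eyes
import cv2,numpy as np
from h import *
d=eyes.get_image("scene");cv2.imwrite("pics/s2.png",cv2.resize(d["image"][100:320,140:440],None,fx=2.6,fy=2.6,interpolation=2)[...,::-1])
t=eyes.get_image("top");P=pts(t)
for v in(190,210,235,250): print(v,[(u,P[v,u].round().astype(int).tolist() if P[v,u,0]==P[v,u,0] else 0) for u in range(130,250,20)])
E
```

```text
190 [(130, [522, 313, 50]), (150, [528, 282, -2]), (170, [522, 226, 50]), (190, [527, 190, 0]), (210, [525, 142, 22]), (230, [524, 97, 22])]
210 [(130, [482, 326, -2]), (150, [447, 162, 510]), (170, [446, 133, 526]), (190, [448, 114, 488]), (210, [479, 142, 23]), (230, [467, 83, 212])]
235 [(130, [415, 190, 497]), (150, [415, 161, 513]), (170, [414, 131, 538]), (190, [414, 105, 548]), (210, [414, 81, 551]), (230, [420, 82, 213])]
250 [(130, [396, 186, 512]), (150, [396, 157, 528]), (170, [396, 129, 548]), (190, [396, 102, 564]), (210, [396, 78, 576]), (230, [396, 55, 580])]
```

View pics/s2.png

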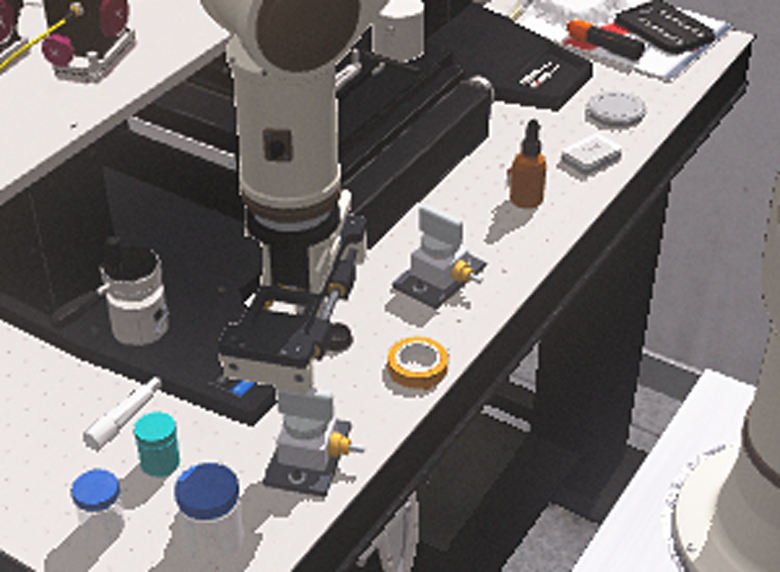

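```bash
python3 - <<'E'
from rig import eyes
import cv2,numpy as np
from h import *
d=eyes.get_image("scene");T=np.linalg.inv(d["cam_to_world"])
im=cv2.resize(d["image"][190:300,180:320],None,fx=5,fy=5,interpolation=2)[...,::-1].copy()
P=pts(d)
def pr(p):
    c=T[:3,:3]@p+T[:3,3];q=d["mtx"]@(c/c[2]);return q[:2]
y=np.array([-.32,.947,0])
for h,c in((106.6,(0,0,255)),(126,(0,255,0)),(172,(255,0,0))):
  for s in(-22,0,22,-40,40):
    u=pr(np.array([412,155.1,h])+s*y);print(h,s,u.round());cv2.circle(im,tuple(int(k) for k in (u-[180,190])*5+2),4,c,-1)
cv2.imwrite("pics/s3.png",im)
for v in range(220,262,4): print(v,[P[v,u].round().astype(int).tolist() if P[v,u,0]==P[v,u,0] else 0 for u in range(228,266,6)])
E
```

```text
106.6 -22 [259. 237.]
106.6 0 [256. 243.]
106.6 22 [253. 250.]
106.6 -40 [261. 232.]
106.6 40 [251. 255.]
126 -22 [259. 231.]
126 0 [256. 237.]
126 22 [253. 243.]
126 -40 [261. 225.]
126 40 [250. 249.]
172 -22 [258. 215.]
172 0 [255. 221.]
172 22 [252. 228.]
172 -40 [260. 210.]
172 40 [249. 233.]
220 [[581, 53, 23], [435, 197, 196], [424, 191, 197], [414, 183, 196], [544, -3, 0], [377, 189, 217], [385, 158, 191]]
224 [[423, 231, 216], [411, 226, 217], [416, 201, 197], [405, 195, 197], [395, 188, 197], [373, 195, 213], [374, 174, 196]]
228 [[416, 240, 215], [405, 234, 215], [395, 227, 215], [383, 223, 217], [374, 215, 216], [378, 190, 195], [366, 185, 197]]
232 [[408, 250, 215], [399, 242, 213], [386, 239, 218], [378, 230, 215], [367, 225, 216], [356, 219, 217], [365, 187, 188]]
236 [[406, 253, 208], [392, 251, 213], [381, 246, 215], [369, 241, 217], [359, 235, 217], [349, 229, 217], [362, 192, 182]]
240 [[412, 248, 189], [397, 246, 195], [384, 244, 201], [371, 240, 204], [359, 236, 207], [349, 229, 206], [470, 46, 1]]
244 [[414, 248, 177], [402, 243, 179], [388, 239, 183], [377, 234, 185], [365, 230, 188], [348, 231, 198], [461, 59, 1]]
248 [[516, 137, 22], [503, 129, 22], [492, 119, 20], [378, 234, 173], [365, 230, 176], [352, 227, 181], [454, 69, -1]]
252 [[507, 148, 22], [496, 138, 20], [482, 132, 22], [433, 168, 78], [419, 164, 82], [405, 159, 85], [392, 153, 87]]
256 [[502, 156, 17], [486, 151, 22], [477, 139, 17], [478, 115, -3], [420, 163, 67], [406, 158, 71], [393, 153, 74]]
260 [[502, 157, 5], [484, 155, 13], [479, 138, 1], [464, 133, 4], [422, 162, 53], [408, 157, 56], [393, 153, 61]]
```

View pics/s3.png

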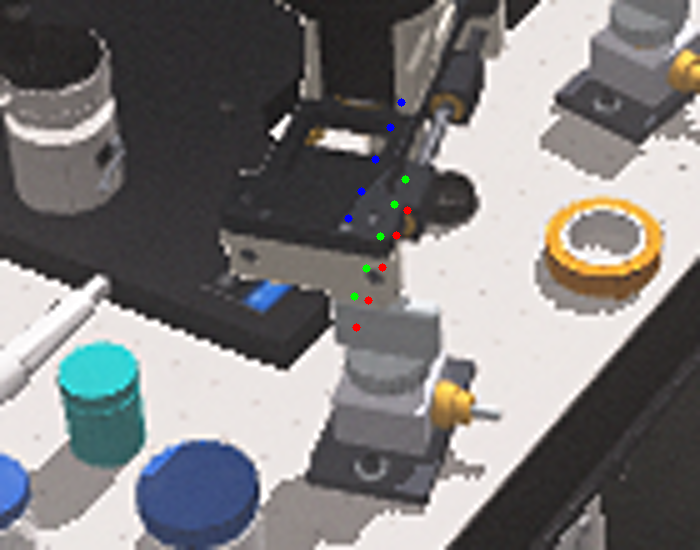

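The body sits at z 173–217 and hides the fingers in the scene view. The pose agrees with the bar, so I'll descend the rest and close.

```bash
python3 -m handwheel '[[[0,0,0.015],[0,0,0]],[[0,0,0.03],[0,0,0]],[[0,0,0.04],[0,0,0]],[[0,0,0.045],[0,0,0]],[[0,0,0.045],[0,0,0]]]' && python3 -m handwheel '[[[0,0,0],[0,0,0]],[[0,0,0],[0,0,0]],[[0,0,0],[0,0,0]],[[0,0,0],[0,0,0]],[[0,0,0],[0,0,0]]]' 0.0; python3 -c "
from rig import telemetry as t
o=t.get_obs();print(o['joint_positions'].round(2),o['tool_pos'],o['moment'],o['time'])"
```

```text
time: 6.1
tool_pos: [411.8, 155.3, 61.4]
ee_rot: [0.517, -3.098, -0.0]
wrist_force: [0.5, -0.1, 0.1]
finger_gap: 44.8
time: 6.72
tool_pos: [412.6, 154.3, 61.9]
ee_rot: [-0.516, 3.099, -0.002]
wrist_force: [0.6, -3.8, 3.3]
finger_gap: 11.9
[ 0.49  0.67 -1.12  2.17  0.84  0.85  0.73] [412.61161511 154.32481599  61.86743662] [-0.60219809 -0.29310597  0.09149139] 6.725
```

Gripped, with an 11.9 mm gap. Now I'll feel clockwise (+ about tool z).

```bash
python3 -m handwheel '[[[0,0,0],[0,0,0.04]],[[0,0,0],[0,0,0.08]],[[0,0,0],[0,0,0.08]],[[0,0,0],[0,0,0.08]]]' ; python3 -c "
from rig import telemetry as t
o=t.get_obs();print(o['joint_positions'].round(2),o['tool_pos'],o['moment'],o['ee_rot'],o['time'])"
python3 -m handwheel '[[[0,0,0],[0,0,-0.04]],[[0,0,0],[0,0,-0.08]],[[0,0,0],[0,0,-0.08]],[[0,0,0],[0,0,-0.08]]]' ; python3 -c "
from rig import telemetry as t
o=t.get_obs();print(o['joint_positions'].round(2),o['tool_pos'],o['moment'],o['ee_rot'],o['time'])"
python3 -m handwheel '[[[0,0,0],[0,0,-0.04]],[[0,0,0],[0,0,-0.08]],[[0,0,0],[0,0,-0.08]],[[0,0,0],[0,0,-0.08]]]' ; python3 -c "
from rig import telemetry as t
o=t.get_obs();print(o['joint_positions'].round(2),o['tool_pos'],o['moment'],o['ee_rot'],o['time'])"
```

```text
time: 7.22
tool_pos: [412.8, 154.4, 61.9]
ee_rot: [-0.391, 3.116, -0.003]
wrist_force: [2.2, -5.1, 3.6]
finger_gap: 13.1
[ 0.48  0.65 -1.11  2.17  0.83  0.84  0.67] [412.7767259  154.42101189  61.87862758] [-0.91914647 -0.53912756  0.70211895] [-3.91367497e-01  3.11605089e+00 -2.78324997e-03] 7.225
time: 7.72
tool_pos: [412.8, 154.4, 61.9]
ee_rot: [-0.512, 3.099, -0.002]
wrist_force: [2.3, -5.5, 5.9]
finger_gap: 11.6
[ 0.49  0.67 -1.12  2.17  0.84  0.85  0.73] [412.75944523 154.39746256  61.87065547] [-0.90672415 -0.46748285 -0.01038729] [-5.11949536e-01  3.09912303e+00 -2.06853812e-03] 7.725
time: 8.22
tool_pos: [412.7, 154.4, 61.9]
ee_rot: [-0.638, 3.076, -0.002]
wrist_force: [1.9, -5.3, 4.6]
finger_gap: 11.6
[ 0.5   0.68 -1.14  2.17  0.85  0.86  0.8 ] [412.72084832 154.44291067  61.85226418] [-1.02411312 -0.53542332 -0.00185883] [-6.37736937e-01  3.07582952e+00 -1.94836204e-03] 8.225
```

Clockwise binds: 0.70 N m and the fingers are wedged to 13.1 mm. Counter-clockwise goes freely, so the cap loosens counter-clockwise.

```bash
python3 -m handwheel '[[[0,0,0],[0,0,-0.08]],[[0,0,0],[0,0,-0.16]],[[0,0,0],[0,0,-0.24]],[[0,0,0],[0,0,-0.32]],[[0,0,0],[0,0,-0.40]],[[0,0,0],[0,0,-0.48]],[[0,0,0],[0,0,-0.56]],[[0,0,0],[0,0,-0.56]]]' ; python3 -c "
from rig import telemetry as t
o=t.get_obs();print(o['joint_positions'].round(2),o['tool_pos'],o['moment'],o['ee_rot'],o['time'])"
```

```text
time: 9.22
tool_pos: [412.4, 154.8, 61.9]
ee_rot: [1.465, -2.779, 0.001]
wrist_force: [1.4, -5.6, 5.9]
finger_gap: 11.8
[ 0.56  0.77 -1.24  2.17  0.95  0.94  1.29] [412.42141377 154.80756963  61.85655124] [-0.87571157 -0.32881328  0.08365623] [ 1.46463756e+00 -2.77908503e+00  8.51185723e-04] 9.225
```

```bash
python3 -m handwheel '[[[0,0,0],[0,0,-0.08]],[[0,0,0],[0,0,-0.16]],[[0,0,0],[0,0,-0.24]],[[0,0,0],[0,0,-0.32]],[[0,0,0],[0,0,-0.40]],[[0,0,0],[0,0,-0.48]],[[0,0,0],[0,0,-0.56]],[[0,0,0],[0,0,-0.64]],[[0,0,0],[0,0,-0.66]],[[0,0,0],[0,0,-0.66]]]' ; python3 -c "
from rig import telemetry as t
from scipy.spatial.transform import Rotation as R
o=t.get_obs();print(o['joint_positions'].round(2),o['tool_pos'],o['moment'],R.from_rotvec(o['ee_rot']).as_matrix().round(3),o['time'])"
```

```text
time: 10.48
tool_pos: [411.9, 154.9, 61.9]
ee_rot: [2.285, -2.155, -0.0]
wrist_force: [-0.4, -4.0, 6.7]
finger_gap: 11.7
[ 0.61  0.87 -1.34  2.17  1.04  1.04  1.87] [411.92580695 154.94438656  61.8565085 ] [-0.82842572  0.01489127 -0.03177239] [[ 0.059 -0.998 -0.001]
 [-0.998 -0.059 -0.001]
 [ 0.     0.001 -1.   ]] 10.475
```

The bar has turned about 1.3 rad. I'll release and retreat.

```bash
python3 -m handwheel '[[[0,0,0],[0,0,0]],[[0,0,0],[0,0,0]],[[0,0,0],[0,0,0]],[[0,0,0],[0,0,0]]]' 0.045 && python3 -m handwheel '[[[0,0,-0.02],[0,0,0]],[[0,0,-0.05],[0,0,0]],[[0,0,-0.1],[0,0,0]],[[0,0,-0.15],[0,0,0]],[[0,0,-0.17],[0,0,0]],[[0,0,-0.17],[0,0,0]]]'; python3 -c "
from rig import telemetry as t
o=t.get_obs();print(o['joint_positions'].round(2),o['tool_pos'],o['wrist_force'],o['time'])"
```

```text
time: 10.98
tool_pos: [412.1, 155.3, 61.7]
ee_rot: [-2.287, 2.154, 0.001]
wrist_force: [-0.7, -0.3, -0.7]
finger_gap: 43.7
time: 11.72
tool_pos: [413.3, 155.1, 233.1]
ee_rot: [-2.284, 2.155, -0.007]
wrist_force: [0.0, -0.3, -1.1]
finger_gap: 45.2
[ 0.82  0.49 -1.53  2.03  0.54  1.15  2.26] [413.26473113 155.13456701 233.05157928] [ 0.02914665 -0.32702061 -1.07290635] 11.725
```

```bash
python3 -m handwheel '[[[0.05,-0.01,0],[0,0,0]],[[0.1,-0.02,0],[0,0,0]],[[0.15,-0.03,0],[0,0,0]],[[0.2,-0.04,0],[0,0,0]],[[0.25,-0.04,0],[0,0,0]],[[0.3,-0.03,0],[0,0,0]],[[0.3,-0.03,0],[0,0,0]],[[0.3,-0.03,0],[0,0,0]]]'; python3 - <<'E'
from rig import telemetry as t, eyes
import cv2,numpy as np
from h import *
o=t.get_obs();print(o['joint_positions'].round(2),o['tool_pos'],o['wrist_force'],o['time'])
c=[]
for n,w in(("top",(130,180,270,290)),("scene",(180,210,320,320))):
    d=eyes.get_image(n);P=pts(d);x0,y0,x1,y1=w
    c.append(d["image"][y0:y1,x0:x1])
    hsv=cv2.cvtColor(d["image"],cv2.COLOR_RGB2HSV);m=cv2.inRange(hsv,(105,120,80),(125,255,255))
    k,l,st,cc=cv2.connectedComponentsWithStats(m)
    for i in range(1,k):
        if st[i,4]>200: print(n,"blue",cc[i].round(),plane(d,*cc[i],70).round())
    for (ax,ay) in((412,154),(445,-136)):
        q=P[(abs(P[...,0]-ax)<40)&(abs(P[...,1]-ay)<40)&(P[...,2]>76)&(P[...,2]<95)]
        if len(q)>20:
            w_=np.linalg.eigh(np.cov(q[:,:2].T))[1];print(n,len(q),q.mean(0).round(1),np.degrees(np.arctan2(w_[1,1],w_[0,1])))
cv2.imwrite("pics/f.png",cv2.resize(np.hstack(c),None,fx=2.85,fy=2.85,interpolation=2)[...,::-1])
E
```

```text
time: 12.72
tool_pos: [477.5, -115.3, 197.9]
ee_rot: [2.219, -2.178, 0.024]
wrist_force: [-0.2, 0.1, 0.4]
finger_gap: 45.1
[ 1.24  0.79 -1.53  1.95  0.85  1.31  2.57] [ 477.48544629 -115.324253    197.87736796] [-0.22742615  0.11676715  0.38858664] 12.725
top blue [127. 193.] [513. 314.  70.]
top blue [144. 234.] [425. 277.  70.]
top 136 [412.7 153.5  84.1] 93.46784766136275
top 30 [ 425.3 -134.    83.9] 89.43440357549423
scene blue [54. 31.] [2058. -535.   70.]
scene blue [219. 288.] [422. 282.  70.]
scene 111 [409.7 157.9  83.3] 94.66295802801537
scene 90 [ 442.5 -132.6   82.8] 174.72744979544322
```

View pics/f.png

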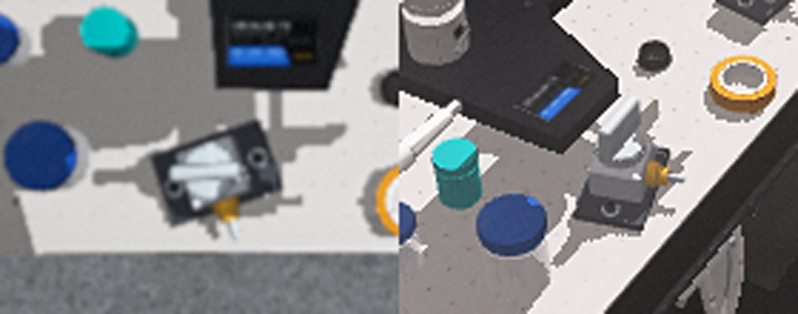

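```bash
python3 -m handwheel '[[[-0.02,0,-0.01],[0,0,0.15]],[[-0.04,0,-0.02],[0,0,0.3]],[[-0.04,0,-0.02],[0,0,0.4]],[[-0.04,0,-0.02],[0,0,0.4]],[[-0.04,0,-0.02],[0,0,0.4]],[[-0.04,0,-0.02],[0,0,0.4]]]'; python3 - <<'E'
from rig import telemetry as t, job
o=t.get_obs();print(o['joint_positions'].round(3),o['joint_velocities'].round(3),o['tool_pos'],o['wrist_force'],o['time'])
if abs(o['joint_velocities']).max()<.05 and o['joint_positions'][6]<2.5: print(job.sign_off())
E
```

```text
time: 13.58
tool_pos: [477.5, -75.6, 217.2]
ee_rot: [1.744, -2.577, 0.037]
wrist_force: [-0.1, -0.4, -0.3]
finger_gap: 45.2
[ 1.179  0.667 -1.495  1.946  0.738  1.262  2.178] [ 0.003  0.004  0.001 -0.001 -0.001  0.001 -0.004] [477.46089118 -75.61417334 217.19776163] [-0.05857624 -0.39891359 -0.26359244] 13.575
the job is handed in; nothing more can be done
None
```

I loosened the cap nearer the large blue-lidded jar by about 1.3 rad counter-clockwise, let go and backed away, then handed the job in at about 13.6 s. No verdict was reported.

- **Feeling the thread:** a small clockwise turn bound at 0.70 N m and wedged the fingers from 11.9 to 13.1 mm. Counter-clockwise turned freely, so that is the loosening direction.
- **Near cap:** in the top view its bar went from about 19.5° to 93.5°, a turn of about 1.29 rad.
- **Other cap:** the scene view gave 175.1° before and 174.7° after, so it has not moved. In the last top view the arm hid most of it, so that reading was no use.
- **Jar:** it is still upright. The top view puts it within about 1 mm of its start. The scene view shows an apparent 2–3 mm change, which I put down to shading on the lid.
- **Joint limits:** the retreat ran joint 7 up to its 2.57 limit, and joint 3 to −1.53 (limit −1.54). I backed off to 2.18 and −1.50 before handing in. At hand-in the arm was still, with about 0.5 N on the wrist and nothing touching.

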